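# Slide case from the railed shelf into its carrier

## Task

Lift the tall blue slide case up out of its place on the low shelf and bring it forward over the red front rail without knocking the rail. Stand it upright on the bare bench in front of the shelf and let go; then take it again so that it fits, and lower it gently, upright and fully down, between the yellow end plates of the carrier, and let go. Leave the other things where they stand.

Things in the scene. Friction and masses are not known exactly. Their poses are not given: they have to be found in the camera images.
- case_centre (a point): centre (half-way up) of the loose slide case: closed blue box 58 x 38 mm in plan, 100 mm high, black lid seam, white labels, yellow mark on top; 0.15 to 0.31 kg. x runs through the narrow edges (58 mm apart), y through the broad faces (38 mm apart), z up. Starts upright in one of the shelf's four places, x within 0.1 rad of the shelf's x; there only the narrow edges are free to grip.
- shelf: fixed low white shelf; origin at the centre of its underside on the bench, x to its back, y left, z up. Board 130 (x) x 276 (y) mm, top 50 mm above the bench. Four places at y = -96, -32, 32, 96 mm between steel wire hoops 5 mm thick, which span x = -32 to 32 mm and rise 104 mm above the board, about 10 mm from the case's broad faces. 20 mm high lip along the back, x = 63 mm. Open above.
- rail: red retaining rail of the shelf, fixed, same frame as the shelf: a bar along y at x = -60 mm (6 mm thick), its top 30 mm above the board, 80 mm above the bench.
- carrier_bay (a point): fixed carrier: this point is the centre of its bay on the grey floor, 10 mm above the bench. x runs from one yellow end plate to the other: 70 mm between them, 6 mm thick, 56 mm wide, 104 mm high, top 15 mm flared outward. Across (y) 52 mm between lips 12 mm high, open above: only the case's broad faces can be gripped here. The case may stand either way round. Left or right in front of the shelf.
- amber_bottle: amber bottle with black cap, 48 mm wide, 95 mm high, loose, in a place of the shelf; origin at the centre of its underside. Leave it.
- red_cup: specimen cup with red lid, 53 mm wide, 59 mm high, loose, in a place of the shelf; origin at the centre of its underside. Leave it.
- white_cup: specimen cup with white lid, 53 mm wide, 59 mm high, loose, in a place of the shelf; origin at the centre of its underside. Leave it.
- blue_box: low blue cardboard box, 84 x 62 mm, 40 mm high, loose, on the bench on the side opposite to the carrier; origin at the centre of its underside. Leave it. Between it and the carrier, in front of the shelf, the bench is bare (at least x = 0.38 to 0.50, y = -0.10 to 0.10 m).

How it is judged (in metres and radians):
On the way:
1. the case stands upright on the bare bench in front of the shelf, let go and at rest (height (world z) of case_centre between 0.045 and 0.055 m and angle between case_centre's own z axis and vertical below 0.08 rad and x of case_centre in the frame of shelf below -0.085 m and contact force between the fingers and slide_case below 0.05 N and linear speed of slide_case below 0.02 m/s), for 0.2 s.
At the end, for the whole second after the job is handed in: The slide case stands upright (within 0.06 rad) in the carrier, its underside on the bay's floor (within 4 mm) and its centre within 10 mm along and 12 mm across the bay's centre, released and at rest (x of case_centre in the frame of carrier_bay between -0.01 and 0.01 m and y of case_centre in the frame of carrier_bay between -0.012 and 0.012 m and z of case_centre in the frame of carrier_bay between 0.046 and 0.054 m and angle between case_centre's own z axis and vertical below 0.06 rad and contact force between the fingers and slide_case below 0.05 N and linear speed of slide_case below 0.02 m/s); the robot touches nothing.
It fails at once if the case knocks against the rail (over 6 N) (contact force between slide_case and rail above 6 N).
It fails at once if the robot pushes on the rail (over 6 N) (contact force between any of the fingers, the arm and rail above 6 N).
It fails at once if the case falls or is dropped (over 0.45 m/s, not held) (linear speed of slide_case above 0.45 m/s and contact force between the fingers and slide_case below 0.05 N).
It fails at once if the bottle, a cup or the cardboard box is moved by more than 20 mm or tipped over (distance of any of amber_bottle, red_cup, white_cup, blue_box from where it was at the start of the episode above 0.02 m or angle between any of amber_bottle, red_cup, white_cup's own z axis and vertical above 0.5 rad).
It also fails if it takes over 64 s, if anything falls off the work surface, if the arm or the gripper's body presses on something with over 40 N, if the wrist force passes 120 N, or if a joint passes its speed limit or range.

## Robot

A 7-joint arm with a two-finger parallel gripper is mounted at the origin on a cart in front of the work surface, level with it; the furniture and walls round the work are solid. World frame = base frame: x ahead of the robot, y to its left, z up, the work surface at z = 0. Lengths are in mm, angles in rad, forces in N, time in s.
With the tool pointing down it reaches from about 425 to 875 mm from the base axis. Payload 8.4 kg.
Tool frame: the origin (TCP) lies at the very end of the fingers, on their centre line; the grasp point (between the pads) lies behind it (robot.hold_point_z is the z of the grasp point in the tool frame, in mm); z points along the fingers, y is the line along which they close (so a half turn about z gives the same grasp; the last joint's range is limited). The gripper opens to 85 mm and grips with 20 to 120 N. Pads are 22 mm wide; open, the fingers measure 114 mm over their backs; the gripper's body (76 mm by 85 mm) begins 54 mm behind the grasp point. The pads swing forward as they close: fully open they stand 13 mm farther back than shut.
Start: joints at [1.15, 0.333, 0.04, 1.465, -0.013, 1.343, -0.059], TCP at [205.556, -616.612, 231.308] pointing down, gripper open.
Joint ranges: [-2.58, 2.58], [-0.38, 2.09], [-1.3, 1.39], [0.25, 2.4], [-1.5, 4.64], [0.08, 2.09], [-2.65, 2.65]. Speed limits (rad/s): [2.22, 2.22, 2.79, 2.79, 3.14, 3.14, 3.14].

## Interface

Orientations are given as a unit quaternion [w, x, y, z].
In Python, from plant import sensors, eyes, robot gives the robot as it stands. The module is installed in compiled form; this text tells all that it offers.
- The arm moves only by the tool servo_tool, never from a script. Its argument "series" is text: rows parted by semicolons, each of 5 numbers parted by spaces: the finger opening in cm, from 0 to 8.54, then the shift along the tool's x, y, z in cm, then the turn about the tool's z in rad. A call has exactly 10 rows; each row is the pose to reach, as a shift and turn from the pose commanded when the call began, along the tool's axes at that moment; what a row does not reach only later rows make up. A row lasts 1/12 s, in which the tool goes at most 41.7 mm and 7.16 degrees, less where a joint would pass 70% of its speed; a pose out of reach is approached as far as the arm can. A call with a gripper value outside its range is refused whole. The fingers move at their own pace and stop on an object; the grip force is fixed at half the most. Time passes only in rows, so rows that repeat a pose let the fingers close, or fill a call up. It gives the time, the measured TCP pose, the force, the opening and the grip force at its end, in the units of the state.
- sensors.get_obs(): the state, without advancing time (a new reading comes with each control period).
- eyes.snapshot(name): name is "side" or "top" or "wrist"; returns a dict with "pixels" (384x512x3 uint8, red, green, blue), "z_map" (384x512 float32, mm along the optical axis (not along the pixel's ray), 0 where there is no reading), "vfov" (degrees; the focal length in pixels is half the picture's height over the tangent of half this angle, whatever the lens; pixels are square), "cx", "cy" (the principal point, pixels), "R" (3x3) and "t" (3): a world point X has camera coordinates R X + t. Camera axes: x right, y down, z forward; pixel columns grow to the right and rows downward; lengths in mm; the calibration is good to about 2 mm. A picture is of the moment at which its call begins.
- robot.hand_in(): hands the job in; it is judged then, once.
The state is a dict: "time": time; "qpos": joint angles; "qd": joint speeds; "effort": joint torques, N m; "position": TCP position; "tool_rot": TCP orientation; "contact_force": force on the tool from outside, world axes, zero at the start; "torque": the same for the moment, N m; "opening": opening from 0.0 (shut) to 1.0 (fully open); "gripper_force": force on a finger pad.
Only numpy, scipy, OpenCV 4.12 (cv2) and the standard library are available. Lean on these libraries where they do the work, as an engineer would, in place of code of your own. Each camera call takes 0.05 s, during which the arm holds its last target. There are 200 camera calls.

## Working session

There is one attempt and no reset: what is moved stays moved. The work goes in short steps, Python scripts to look and compute and a tool call to move; the robot and the scene stay as the last step left them, time stands still between calls to the robot, and variables do not carry over. Pictures are saved under pics/ and viewed, at most 10 in all, crops included, and the job is handed in when it is done.

Besides the shell and the picture viewer there is one more tool, called after "Emit:" by a JSON object that holds its "method" and its "body", one argument or row to a line. servo_tool: Moves the arm, as the interface text tells. Its arguments: {"type":"object","properties":{"series":{"type":"string"}},"required":["series"]}

```bash
mkdir -p pics
cat > h.py <<'E'
import numpy as np, cv2
from plant import sensors, eyes, robot
def snap(n,f=None):
    s=eyes.snapshot(n)
    if f: cv2.imwrite('pics/'+f,s['pixels'][...,::-1])
    np.savez(f'/tmp/{n}.npz',**s); return s
def load(n): return dict(np.load(f'/tmp/{n}.npz'))
def cloud(s):
    h,w=s['z_map'].shape; f=h/2/np.tan(np.radians(s['vfov'])/2)
    v,u=np.mgrid[:h,:w]; z=s['z_map']
    c=np.stack([(u-s['cx'])/f*z,(v-s['cy'])/f*z,z],-1)
    P=(c-s['t'])@s['R']; P[z==0]=np.nan; return P
E
python3 - <<'E'
from h import *
a=snap('top','top.png');b=snap('side','side.png')
im=np.hstack([cv2.resize(x['pixels'],(400,300)) for x in(a,b)])
print(sensors.get_obs(),robot.hold_point_z)
for s in(a,b): print(s['vfov'],s['cx'],s['cy'],-s['R'].T@s['t'])
E
```

```text
{'time': 0.1, 'qpos': array([ 1.1497895 ,  0.33383635,  0.03984511,  1.46620645, -0.01341439,
        1.34327125, -0.05855692]), 'qd': array([-0.00031002, -0.00193366,  0.00105343, -0.00112019,  0.00081975,
       -0.00091832,  0.00037744]), 'effort': array([ 3.58786077e-03, -6.60016108e+01,  1.36978358e+00, -4.06475759e+01,
        1.70550199e-02,  8.91458709e-03, -3.25567532e-05]), 'position': array([ 205.44888745, -616.24014472,  230.50075621]), 'tool_rot': array([-7.11670598e-04,  9.87086649e-01,  1.60185573e-01, -1.52949917e-04]), 'contact_force': array([ 0.22196691, -0.31997767,  0.03500033]), 'torque': array([ 0.03102721, -0.01670097,  0.01982507]), 'gripper_force': 0.0, 'opening': 0.9984256823875782} -18.700000000000003
42.66971154764389 255.89708141169712 195.50164516639427 [ 424.41985666  -28.56206238 1122.2674244 ]
54.47659789198574 257.0628844189173 192.99530685886205 [ 162.81967371 -213.18168886  815.98666465]
```

View pics/top.png

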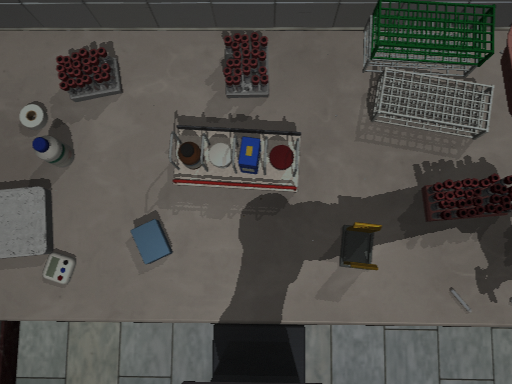

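View pics/side.png

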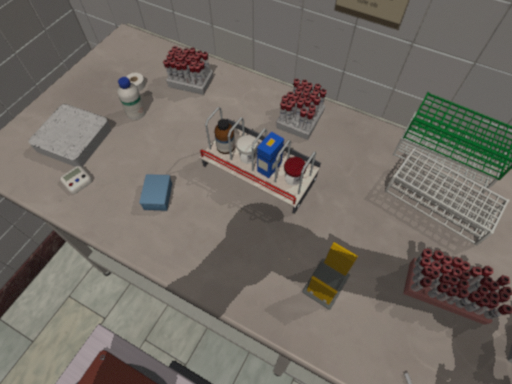

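The top view shows the case at pixel (250,154) in the shelf with the white cup to its left and the red cup to its right. The carrier is at (359,246) on the right, with its plates at the far and near ends, and the blue box is at (151,241).

```bash
python3 - <<'E'
from h import *
def rect(n,m):
    p=m.astype(np.float32); r=cv2.minAreaRect(p); print(n,len(p),'c',np.round(r[0],1),'size',np.round(r[1],1),'ang',round(r[2],2),'med',np.round(np.median(p,0),1))
for n in('top','side'):
    s=load(n);P=cloud(s);hsv=cv2.cvtColor(s['pixels'],cv2.COLOR_RGB2HSV);H,S,V=[hsv[...,i].astype(int) for i in range(3)]
    x,y,z=np.moveaxis(P,-1,0)
    near=(x>420)&(x<720)&(abs(y)<180)
    m=near&(z>142)&(z<158)&(S>120)&(((H>105)&(H<130))|((H>15)&(H<35)))
    rect(n+' casetop',P[m][:,:2]); print(np.median(z[m]))
    m=near&((H<8)|(H>172))&(S>120)&(z>70)&(z<90)&(x<560); rect('rail',P[m][:,:2])
    Y=(H>15)&(H<35)&(S>140)&(x>250)&(x<500)&(y<-120)&(y>-400)&(z>85)
    q=P[Y]; print('zmax',np.nanmax(q[:,2])); mid=np.median(q[:,0]); mid=(q[:,0].min()+q[:,0].max())/2
    for k in(q[q[:,0]>mid],q[q[:,0]<mid]): rect('plate',k[:,:2])
    fl=(x>270)&(x<450)&(y<-150)&(y>-400)&(z>7)&(z<14); rect('floor',P[fl][:,:2])
    m=near&(z>85)&(z<100)&((H<8)|(H>172))&(S>120); print('redcup',np.median(P[m],0))
    m=near&(z>46)&(z<54); rect('board',P[m][:,:2])
E
python3 - <<'E'
import sys;sys.path.insert(0,'.')
import cv2
a=cv2.imread('pics/top.png')
c=cv2.resize(a[105:205,160:320],(800,500),interpolation=cv2.INTER_CUBIC);cv2.imwrite('pics/c1.png',c)
E
```

```text
top casetop 494 c [639.4   9.7] size [36.8 58.1] ang 82.1 med [638.5   9.1]
150.040164606781
rail 0 c [0. 0.] size [0. 0.] ang 0.0 med [nan nan]
zmax 119.33297211304759
plate 176 c [ 492.5 -233. ] size [56.  11.6] ang 84.1 med [ 491.9 -233. ]
plate 145 c [ 412.  -223.8] size [55.4 10.8] ang 84.27 med [ 412.7 -223.4]
floor 397 c [ 371.6 -254.8] size [161.7 126.1] ang 3.47 med [ 431.7 -223.8]
redcup [584.15511756  66.39040087  85.55041305]
board 3719 c [641.4  41.2] size [275.9 128.2] ang 86.99 med [624.3  43.4]
side casetop 328 c [638.9   6. ] size [36.9 55.1] ang 81.46 med [636.1   4.4]
149.56419276267007
rail 0 c [0. 0.] size [0. 0.] ang 0.0 med [nan nan]
zmax 116.81436515898592
plate 278 c [ 493.2 -236.3] size [54.1 10.9] ang 84.18 med [ 491.6 -236.6]
plate 136 c [ 411.1 -227.2] size [53.1  7.2] ang 84.26 med [ 411.4 -227.6]
floor 187 c [ 428.4 -229.9] size [70.3 45.8] ang 86.57 med [ 413.1 -233.6]
redcup [616.85409988 -69.62980916  98.36335084]
board 1992 c [644.7  37.2] size [276.4 131.1] ang 86.96 med [616.1   4.8]
  return _methods._mean(a, axis=axis, dtype=dtype,
  ret = um.true_divide(
```

View pics/c1.png

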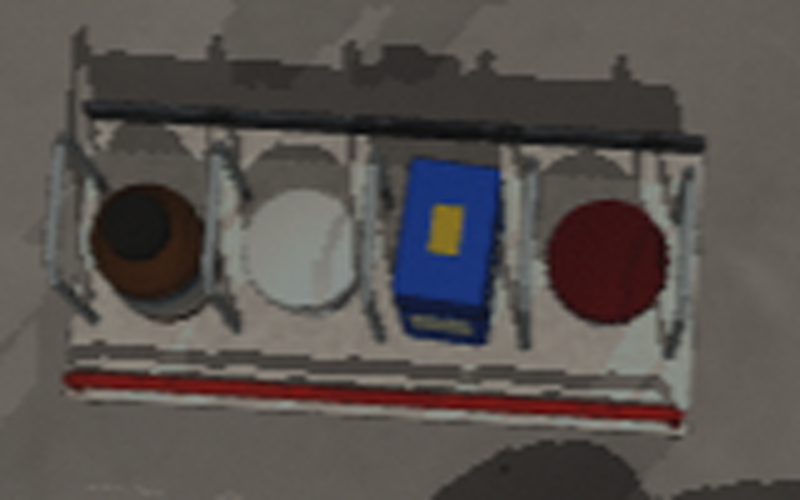

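```bash
cat >> h.py <<'E'
from scipy.spatial.transform import Rotation as Ro
def go(p,yaw=None):
    "shift (cm) in tool axes and turn so that TCP=p and tool y points to world yaw (deg)"
    o=sensors.get_obs(); q=o['tool_rot']; R=Ro.from_quat(q[[1,2,3,0]]).as_matrix()
    d=R.T@(np.array(p)-o['position'])/10
    cy=np.degrees(np.arctan2(R[1,1],R[0,1])); 
    t=0 if yaw is None else -np.radians((yaw-cy+180)%360-180)
    print('shift',np.round(d,2),'turn',round(t,3),'tooly yaw',round(cy,2),'tilt',np.round(R[:2,2],4),'pos',np.round(o['position'],1),'q',np.round(o['qpos'],2),'t',o['time'],'open',round(o['opening'],3),'F',np.round(o['contact_force'],1),round(o['gripper_force'],1))
E
python3 -c "
from h import *
go([639,8,235],-8)"
```

```text
shift [ 60.87 -45.51  -0.39] turn -1.109 tooly yaw -71.56 tilt [-0.0005  0.0014] pos [ 205.4 -616.2  230.5] q [ 1.15  0.33  0.04  1.47 -0.01  1.34 -0.06] t 0.1 open 0.998 F [ 0.2 -0.3  0. ] 0.0
```

Emit:
{"method": "servo_tool", "body": {
  "series": "8.5 3 -2.2 -0.4 -0.11; 8.5 6 -4.5 -0.4 -0.22; 8.5 9 -6.8 -0.4 -0.33; 8.5 12 -9 -0.4 -0.44; 8.5 15 -11.3 -0.4 -0.55; 8.5 18 -13.5 -0.4 -0.66; 8.5 21 -15.8 -0.4 -0.77; 8.5 24 -18 -0.4 -0.88; 8.5 27 -20.3 -0.4 -0.99; 8.5 30 -22.5 -0.4 -1.109"
}}

```text
time: 0.93
position: [419.5, -306.4, 235.2]
tool_rot: [-0.0, 0.753, 0.658, -0.0]
contact_force: [1.7, -0.1, -0.3]
opening: 0.993
gripper_force: 0.0
```

```bash
python3 -c "
from h import *
go([639,8,235],-8)"
```

```text
shift [3.411e+01 1.753e+01 1.000e-02] turn 0.005 tooly yaw -7.72 tilt [-0.0003  0.    ] pos [ 419.5 -306.4  235.2] q [ 0.84  0.08 -0.31  1.76  0.03  1.3   0.39] t 0.9333 open 0.993 F [ 1.7 -0.1 -0.3] 0.0
```

Emit:
{"method": "servo_tool", "body": {
  "series": "8.5 3.5 1.8 0 0; 8.5 7.2 3.7 0 0; 8.5 10.9 5.6 0 0; 8.5 14.6 7.5 0 0; 8.5 18.3 9.4 0 0; 8.5 22 11.3 0 0; 8.5 25.5 13.1 0 0; 8.5 29 14.9 0 0; 8.5 32 16.4 0 0; 8.5 34 17.3 0 0"
}}

```text
time: 1.77
position: [638.8, 8.2, 234.6]
tool_rot: [-0.001, 0.754, 0.657, 0.0]
contact_force: [0.2, 1.1, 0.4]
opening: 0.996
gripper_force: 0.0
```

Run:
```python
from h import *
s=snap('wrist','w1.png'); go([639,8,108],-8); P=cloud(s)
x,y,z=np.moveaxis(P,-1,0);m=(z>143)&(z<157)&(abs(x-639)<50)&(abs(y-8)<28)
hsv=cv2.cvtColor(s['pixels'],cv2.COLOR_RGB2HSV)
m&=(hsv[...,1]>90)
p=P[m][:,:2].astype(np.float32);print(len(p),cv2.minAreaRect(p) if len(p) else 0)
```

```text
shift [-0.45  0.02 12.64] turn 0.006 tooly yaw -7.64 tilt [-0.0004  0.004 ] pos [639.5  12.  234.4] q [ 0.34  0.36 -0.55  1.46  0.19  1.37 -0.36] t 1.8167 open 0.992 F [-2.4  3.   0.1] 0.0
3383 ((640.4287719726562, 9.21102523803711), (37.24774169921875, 56.95476150512695), 82.1166000366211)
```

View pics/w1.png

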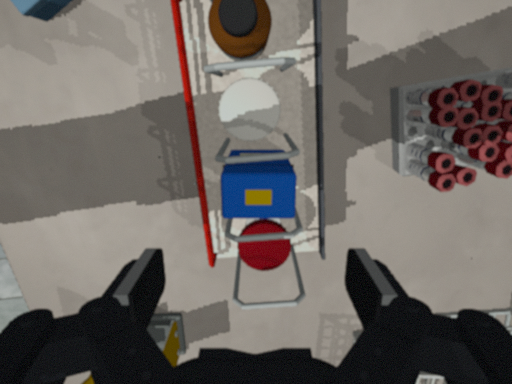

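The wrist view shows the case top at (258,195), clear of the hoops, between the rail at the left and the lip at the right. The fingers straddle it along its length.

Emit:
{"method": "servo_tool", "body": {
  "series": "8.5 0 0 1 0; 8.5 0 0 2 0; 8.5 0 0 3 0; 8.5 0 0 4 0; 8.5 0 0 5 0; 8.5 0 0 6 0; 8.5 0 0 6.5 0; 8.5 0 0 6.5 0; 8.5 0 0 6.5 0; 8.5 0 0 6.5 0"
}}

```text
time: 2.65
position: [638.1, 4.3, 170.9]
tool_rot: [0.0, 0.755, 0.656, 0.0]
contact_force: [0.8, -0.3, -0.2]
opening: 0.994
gripper_force: 0.0
```

```bash
python3 -c "
from h import *
go([640,8.5,108],-8)"
```

```text
shift [0.44 0.13 6.29] turn -0.0 tooly yaw -8.02 tilt [0.0009 0.0001] pos [638.1   4.3 170.9] q [ 0.34  0.4  -0.54  1.55  0.21  1.25 -0.37] t 2.65 open 0.994 F [ 0.8 -0.3 -0.2] 0.0
```

Emit:
{"method": "servo_tool", "body": {
  "series": "8.5 0.4 0.15 0 0; 8.5 0.4 0.15 0.8 0; 8.5 0.4 0.15 1.8 0; 8.5 0.4 0.15 2.8 0; 8.5 0.4 0.15 3.8 0; 8.5 0.4 0.15 4.8 0; 8.5 0.4 0.15 5.6 0; 8.5 0.4 0.15 6.2 0; 8.5 0.4 0.15 6.3 0; 8.5 0.4 0.15 6.3 0"
}}

```text
time: 3.48
position: [639.6, 8.0, 106.9]
tool_rot: [-0.0, 0.755, 0.656, -0.0]
contact_force: [0.4, 0.4, -0.1]
opening: 0.999
gripper_force: 0.0
```

Emit:
{"method": "servo_tool", "body": {
  "series": "8 0 0 0 0; 7.4 0 0 0 0; 6.8 0 0 0 0; 6.2 0 0 0 0; 5.6 0 0 0 0; 5 0 0 0 0; 4.6 0 0 0 0; 4.6 0 0 0 0; 4.6 0 0 0 0; 4.6 0 0 0 0"
}}

```text
time: 4.32
position: [640.2, 8.0, 107.9]
tool_rot: [0.0, 0.755, 0.656, 0.0]
contact_force: [0.6, -1.2, 5.4]
opening: 0.674
gripper_force: 64.3
```

```bash
python3 -c "
from h import *
go([640,8.5,108],-8)"
```

```text
shift [ 0.04 -0.02 -0.01] turn -0.0 tooly yaw -8.02 tilt [ 0.0009 -0.    ] pos [640.2   8.  107.9] q [ 0.33  0.46 -0.53  1.61  0.25  1.14 -0.4 ] t 4.3167 open 0.674 F [ 0.6 -1.2  5.4] 64.3
```

Emit:
{"method": "servo_tool", "body": {
  "series": "4.6 0 0 -0.5 0; 4.6 0 0 -1.2 0; 4.6 0 0 -2.2 0; 4.6 0 0 -3.5 0; 4.6 0 0 -5 0; 4.6 0 0 -6.5 0; 4.6 0 0 -8 0; 4.6 0 0 -9.5 0; 4.6 0 0 -11 0; 4.6 0 0 -11.5 0"
}}

```text
time: 5.15
position: [640.8, 8.3, 226.1]
tool_rot: [0.001, 0.755, 0.656, 0.002]
contact_force: [0.3, 0.3, -2.4]
opening: 0.674
gripper_force: 64.2
```

```bash
python3 -c "
from h import *
go([470,10,223],-8)"
```

```text
shift [ -2.22 -16.94   0.24] turn -0.0 tooly yaw -8.02 tilt [0.0041 0.0001] pos [640.8   8.3 226.1] q [ 0.34  0.37 -0.55  1.48  0.19  1.35 -0.36] t 5.15 open 0.674 F [ 0.3  0.3 -2.4] 64.2
```

Emit:
{"method": "servo_tool", "body": {
  "series": "4.6 -0.2 -1 0 0; 4.6 -0.5 -3 0 0; 4.6 -0.8 -5.5 0 0; 4.6 -1.1 -8 0 0; 4.6 -1.4 -10.5 0 0; 4.6 -1.7 -13 0 0; 4.6 -2 -15 0 0; 4.6 -2.2 -16.5 0 0; 4.6 -2.2 -17 0 0; 4.6 -2.2 -17 0 0"
}}

```text
time: 5.98
position: [467.8, 10.0, 222.9]
tool_rot: [0.001, 0.755, 0.656, 0.0]
contact_force: [0.8, 0.5, -2.0]
opening: 0.67
gripper_force: 64.7
```

Emit:
{"method": "servo_tool", "body": {
  "series": "4.6 0 0 1 0; 4.6 0 0 2.5 0; 4.6 0 0 4.5 0; 4.6 0 0 6.5 0; 4.6 0 0 8.5 0; 4.6 0 0 10.5 0; 4.6 0 0 12.5 0; 4.6 0 0 14 0; 4.6 0 0 14.6 0; 4.6 0 0 14.6 0"
}}

```text
time: 6.82
position: [467.7, 10.3, 74.4]
tool_rot: [-0.002, 0.755, 0.656, -0.001]
contact_force: [-0.6, -0.2, -1.3]
opening: 0.675
gripper_force: 64.7
```

Run:
```python
from h import *
go([470,10,58],-8)
s=snap('side','s2.png')
a=s['pixels'][100:250,180:380];cv2.imwrite('pics/s2c.png',cv2.resize(a,(800,600),interpolation=cv2.INTER_CUBIC)[...,::-1])
```

```text
shift [0.   0.24 1.64] turn -0.0 tooly yaw -8.0 tilt [-0.0033  0.0013] pos [467.7  10.3  74.4] q [ 0.43  0.16 -0.58  2.05  0.11  0.96 -0.35] t 6.8167 open 0.675 F [-0.6 -0.2 -1.3] 64.7
```

View pics/s2c.png

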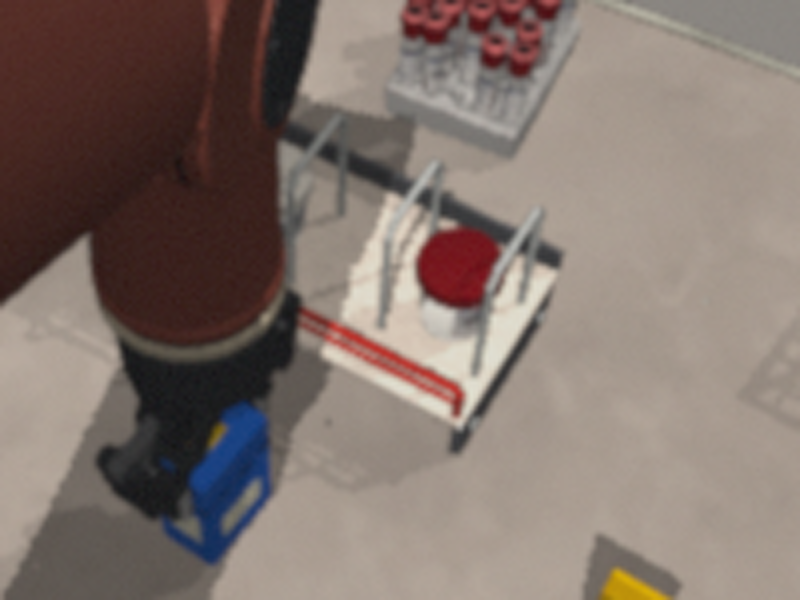

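The crop shows the case held roughly upright at (220,490), clear in front of the rail.

Emit:
{"method": "servo_tool", "body": {
  "series": "4.6 0 0 0.2 0; 4.6 0 0 0.4 0; 4.6 0 0 0.6 0; 4.6 0 0 0.8 0; 4.6 0 0 1 0; 4.6 0 0 1.2 0; 4.6 0 0 1.4 0; 4.6 0 0 1.5 0; 4.6 0 0 1.6 0; 4.6 0 0 1.6 0"
}}

```text
time: 7.7
position: [468.3, 10.0, 60.1]
tool_rot: [-0.0, 0.755, 0.656, -0.0]
contact_force: [0.8, -0.7, -2.1]
opening: 0.671
gripper_force: 64.7
```

Emit:
{"method": "servo_tool", "body": {
  "series": "4.6 0 0 0.05 0; 4.6 0 0 0.1 0; 4.6 0 0 0.15 0; 4.6 0 0 0.2 0; 4.6 0 0 0.2 0; 4.6 0 0 0.25 0; 4.6 0 0 0.25 0; 4.6 0 0 0.25 0; 4.6 0 0 0.25 0; 4.6 0 0 0.25 0"
}}

```text
time: 8.53
position: [468.5, 10.0, 57.9]
tool_rot: [0.0, 0.755, 0.656, 0.0]
contact_force: [-0.3, -0.7, -2.0]
opening: 0.675
gripper_force: 64.8
```

Emit:
{"method": "servo_tool", "body": {
  "series": "4.6 0 0 0.05 0; 4.6 0 0 0.1 0; 4.6 0 0 0.1 0; 4.6 0 0 0.15 0; 4.6 0 0 0.15 0; 4.6 0 0 0.15 0; 4.6 0 0 0.15 0; 4.6 0 0 0.15 0; 4.6 0 0 0.15 0; 4.6 0 0 0.15 0"
}}

```text
time: 9.37
position: [468.6, 10.0, 57.7]
tool_rot: [0.0, 0.755, 0.656, -0.0]
contact_force: [-6.2, -0.9, 18.3]
opening: 0.67
gripper_force: 66.8
```

Firm contact with the bench. Release slowly.

Emit:
{"method": "servo_tool", "body": {
  "series": "5.5 0 0 -0.1 0; 5.7 0 0 -0.1 0; 5.9 0 0 -0.1 0; 6.2 0 0 -0.1 0; 6.6 0 0 -0.1 0; 7 0 0 -0.1 0; 7.5 0 0 -0.1 0; 8 0 0 -0.1 0; 8.5 0 0 -0.1 0; 8.5 0 0 -0.1 0"
}}

```text
time: 10.2
position: [468.4, 10.0, 57.3]
tool_rot: [-0.0, 0.755, 0.656, 0.0]
contact_force: [-0.6, 0.9, -0.1]
opening: 0.996
gripper_force: 0.0
```

Emit:
{"method": "servo_tool", "body": {
  "series": "8.5 0 0 -0.5 0; 8.5 0 0 -1.5 0; 8.5 0 0 -3 0; 8.5 0 0 -5 0; 8.5 0 0 -7 0; 8.5 0 0 -9 0; 8.5 0 0 -11 0; 8.5 0 0 -13 0; 8.5 0 0 -13 0; 8.5 0 0 -13 0"
}}

```text
time: 11.03
position: [469.2, 10.1, 189.1]
tool_rot: [0.001, 0.755, 0.656, 0.001]
contact_force: [-0.1, -0.1, -0.5]
opening: 0.994
gripper_force: 0.0
```

Run:
```python
from h import *
go([470,10,160],-98)
for n in('wrist','side'):
    s=snap(n,n+'3.png'); P=cloud(s)
    x,y,z=np.moveaxis(P,-1,0);hsv=cv2.cvtColor(s['pixels'],cv2.COLOR_RGB2HSV)
    m=(z>93)&(z<108)&(abs(x-468)<60)&(abs(y-10)<60)&(hsv[...,1]>90)
    p=P[m];print(n,len(p)); 
    if len(p)>20: print(cv2.minAreaRect(p[:,:2].astype(np.float32)),np.median(p[:,2]),np.linalg.lstsq(np.c_[p[:,:2]-[468,10],np.ones(len(p))],p[:,2],rcond=None)[0])
    Y=(hsv[...,0]>15)&(hsv[...,0]<35)&(hsv[...,1]>140)&(x>380)&(x<520)&(y<-120)&(y>-350)&(z>90)
    q=P[Y];print('Y',len(q))
    if len(q)>40:
      for k in(q[q[:,0]>452],q[q[:,0]<452]): print(cv2.minAreaRect(k[:,:2].astype(np.float32)))
```

```text
shift [0.01 0.07 2.91] turn 1.57 tooly yaw -8.02 tilt [ 0.0031 -0.0005] pos [469.2  10.1 189.1] q [ 0.47  0.02 -0.58  1.92  0.01  1.2  -0.26] t 11.0333 open 0.994 F [-0.1 -0.1 -0.5] 0.0
wrist 3246
((468.2266540527344, 11.179398536682129), (37.38560485839844, 56.746978759765625), 82.06011199951172) 100.19765223029066 [-4.83896536e-03 -3.06094593e-02  1.00103070e+02]
Y 0
side 394
((468.2745361328125, 8.290603637695312), (37.914756774902344, 56.23085021972656), 82.9180908203125) 99.72911815949924 [1.84753063e-02 3.77128360e-02 9.97100156e+01]
Y 360
((493.1878356933594, -236.345458984375), (54.062564849853516, 11.171619415283203), 83.85340118408203)
((411.1280517578125, -227.6927947998047), (54.02589797973633, 6.991456508636475), 84.3495101928711)
```

View pics/wrist3.png

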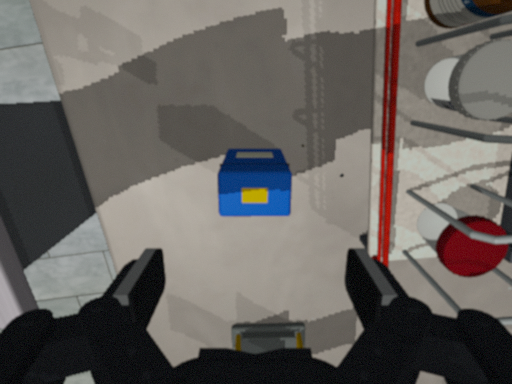

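The case stands upright and free at pixel (255,185), in front of the rail; the two cameras put it at about (468, 10). Now I'll turn a quarter turn for the broad faces.

Emit:
{"method": "servo_tool", "body": {
  "series": "8.5 0 0 0 0.12; 8.5 0 0 0 0.24; 8.5 0 0 0 0.36; 8.5 0 0 0 0.48; 8.5 0 0 0 0.6; 8.5 0 0 0 0.72; 8.5 0 0 0 0.84; 8.5 0 0 0 0.96; 8.5 0 0 0 1.08; 8.5 0 0 0 1.2"
}}

```text
time: 11.97
position: [467.7, 10.0, 186.4]
tool_rot: [-0.0, 0.994, 0.112, -0.001]
contact_force: [0.3, 0.5, -0.2]
opening: 1.0
gripper_force: 0.0
```

Emit:
{"method": "servo_tool", "body": {
  "series": "8.5 0 0 0 0.12; 8.5 0 0 0 0.24; 8.5 0 0 0 0.37; 8.5 0 0 0.5 0.37; 8.5 0 0 1 0.37; 8.5 0 0 1.5 0.37; 8.5 0 0 2 0.37; 8.5 0 0 2.5 0.37; 8.5 0 0 2.5 0.37; 8.5 0 0 2.5 0.37"
}}

```text
time: 12.8
position: [468.2, 10.0, 161.9]
tool_rot: [-0.0, 0.998, -0.069, -0.0]
contact_force: [-0.8, 0.5, -0.1]
opening: 0.997
gripper_force: 0.0
```

```bash
python3 -c "
from h import *
go([468.2,10,58],-98)"
```

```text
shift [ 1.000e-02 -0.000e+00  1.039e+01] turn 0.001 tooly yaw -97.92 tilt [-0.0008  0.0002] pos [468.2  10.  161.9] q [ 0.44  0.05 -0.56  1.96  0.03  1.15 -1.84] t 12.8 open 0.997 F [-0.8  0.5 -0.1] 0.0
```

Emit:
{"method": "servo_tool", "body": {
  "series": "8.5 0 0 1 0; 8.5 0 0 2.3 0; 8.5 0 0 3.6 0; 8.5 0 0 4.9 0; 8.5 0 0 6.2 0; 8.5 0 0 7.5 0; 8.5 0 0 8.8 0; 8.5 0 0 9.8 0; 8.5 0 0 10.2 0; 8.5 0 0 10.2 0"
}}

```text
time: 13.63
position: [467.8, 10.0, 59.4]
tool_rot: [-0.0, 0.998, -0.069, -0.001]
contact_force: [0.4, 0.3, -0.3]
opening: 0.996
gripper_force: 0.0
```

Emit:
{"method": "servo_tool", "body": {
  "series": "7.5 0 0 0 0; 6.5 0 0 0 0; 5.8 0 0 0 0; 5 0 0 0 0; 4.6 0 0 0 0; 4.2 0 0 0 0; 3.8 0 0 0 0; 3.4 0 0 0 0; 2.6 0 0 0 0; 2.6 0 0 0 0"
}}

```text
time: 14.47
position: [468.7, 10.0, 60.6]
tool_rot: [-0.0, 0.998, -0.07, 0.0]
contact_force: [-1.0, 0.6, 5.1]
opening: 0.438
gripper_force: 60.6
```

Emit:
{"method": "servo_tool", "body": {
  "series": "2.6 0 0 -0.2 0; 2.6 0 0 -0.5 0; 2.6 0 0 -1 0; 2.6 0 0 -2 0; 2.6 0 0 -3.5 0; 2.6 0 0 -5.5 0; 2.6 0 0 -7.5 0; 2.6 0 0 -9.5 0; 2.6 0 0 -11.5 0; 2.6 0 0 -12.5 0"
}}

```text
time: 15.3
position: [469.3, 10.1, 188.4]
tool_rot: [0.0, 0.998, -0.069, 0.002]
contact_force: [0.9, 0.3, -1.3]
opening: 0.438
gripper_force: 60.2
```

```bash
python3 -c "
from h import *
go([452,-230,180],-96)"
```

```text
shift [ 1.61 24.02  0.85] turn -0.034 tooly yaw -97.96 tilt [ 0.0033 -0.0003] pos [469.3  10.1 188.4] q [ 0.45  0.02 -0.57  1.92  0.01  1.2  -1.83] t 15.3 open 0.438 F [ 0.9  0.3 -1.3] 60.2
```

Emit:
{"method": "servo_tool", "body": {
  "series": "2.6 0.1 1 0 0; 2.6 0.3 3.5 0 0; 2.6 0.5 6.5 0 -0.01; 2.6 0.7 9.5 0 -0.02; 2.6 0.9 12.5 0 -0.034; 2.6 1.1 15.5 0 -0.034; 2.6 1.3 18.5 0 -0.034; 2.6 1.5 21.5 0 -0.034; 2.6 1.55 23.5 0 -0.034; 2.6 1.55 24 0 -0.034"
}}

```text
time: 16.13
position: [448.2, -234.6, 183.8]
tool_rot: [0.0, 0.998, -0.055, -0.001]
contact_force: [-0.3, -0.7, -1.9]
opening: 0.44
gripper_force: 60.5
```

Emit:
{"method": "servo_tool", "body": {
  "series": "2.6 0 0 0 0; 2.6 0 0 0 0; 2.6 0 0 0 0; 2.6 0 0 0.5 0; 2.6 0 0 0.5 0; 2.6 0 0 0.5 0; 2.6 0 0 0.5 0; 2.6 0 0 0.5 0; 2.6 0 0 0.5 0; 2.6 0 0 0.5 0"
}}

```text
time: 16.97
position: [450.5, -229.9, 180.4]
tool_rot: [0.0, 0.999, -0.053, 0.0]
contact_force: [-0.2, 0.0, -2.0]
opening: 0.44
gripper_force: 60.5
```

Run:
```python
from h import *
go([452.2,-230,69],-96.1)
ims=[]
for n in('wrist','side'):
    s=snap(n,n+'4.png'); P=cloud(s)
    x,y,z=np.moveaxis(P,-1,0);hsv=cv2.cvtColor(s['pixels'],cv2.COLOR_RGB2HSV)
    Y=(hsv[...,0]>15)&(hsv[...,0]<35)&(hsv[...,1]>140)&(x>380)&(x<520)&(y<-120)&(y>-350)&(z>90)&(z<125)
    q=P[Y];print(n,'Y',len(q))
    for k in(q[q[:,0]>452],q[q[:,0]<452]): 
      if len(k)>20: print(cv2.minAreaRect(k[:,:2].astype(np.float32)))
    ims.append(s['pixels'])
a=cv2.resize(ims[0],(420,315)); b=cv2.resize(ims[1][210:330,265:415],(380,304)); b=np.pad(b,((0,11),(0,0),(0,0)))
cv2.imwrite('pics/j4.png',np.hstack([a,b])[...,::-1])
```

```text
shift [ 1.700e-01 -1.000e-02  1.114e+01] turn 0.001 tooly yaw -96.03 tilt [ 0.0001 -0.0001] pos [ 450.5 -229.9  180.4] q [ 0.7   0.1  -0.33  1.86  0.03  1.19 -1.32] t 16.9667 open 0.44 F [-0.2  0.  -2. ] 60.5
wrist Y 1021
((493.36566162109375, -235.44631958007812), (54.176612854003906, 10.564706802368164), 83.61875915527344)
side Y 115
((410.6764221191406, -227.6505126953125), (54.02132034301758, 6.4540791511535645), 83.87319946289062)
```

View pics/j4.png

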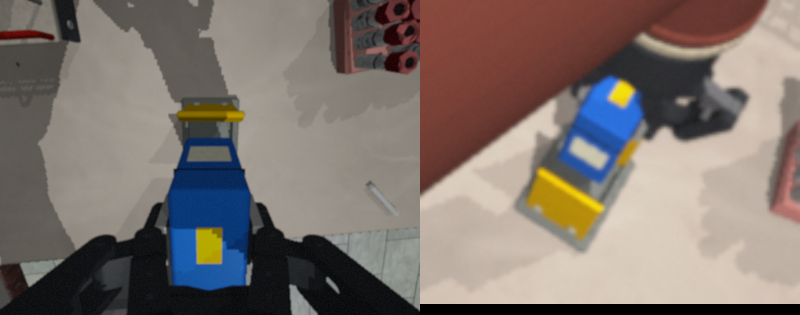

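The wrist view (left) shows the held case at (208,230), lined up with the far yellow plate at (211,115). The side view agrees, so I'll lower it.

Emit:
{"method": "servo_tool", "body": {
  "series": "2.6 0.15 0 0 0; 2.6 0.15 0 0.5 0; 2.6 0.15 0 1.2 0; 2.6 0.15 0 2 0; 2.6 0.15 0 2.8 0; 2.6 0.15 0 3.6 0; 2.6 0.15 0 4.4 0; 2.6 0.15 0 5.2 0; 2.6 0.15 0 5.8 0; 2.6 0.15 0 6 0"
}}

```text
time: 17.9
position: [451.4, -229.8, 119.0]
tool_rot: [-0.0, 0.999, -0.053, -0.001]
contact_force: [0.2, 0.3, -2.2]
opening: 0.44
gripper_force: 60.5
```

```bash
python3 -c "
from h import *
go([452.2,-230,70],-96.1)"
```

```text
shift [0.09 0.01 4.9 ] turn 0.001 tooly yaw -96.03 tilt [-0.0014  0.0008] pos [ 451.4 -229.8  119. ] q [ 0.69  0.16 -0.33  1.93  0.06  1.06 -1.34] t 17.9 open 0.44 F [ 0.2  0.3 -2.2] 60.5
```

Emit:
{"method": "servo_tool", "body": {
  "series": "2.6 0 0 0.5 0; 2.6 0 0 1 0; 2.6 0 0 1.5 0; 2.6 0 0 2 0; 2.6 0 0 2.5 0; 2.6 0 0 3 0; 2.6 0 0 3.5 0; 2.6 0 0 4 0; 2.6 0 0 4.4 0; 2.6 0 0 4.5 0"
}}

```text
time: 18.73
position: [451.6, -229.9, 74.5]
tool_rot: [-0.0, 0.999, -0.053, -0.0]
contact_force: [-0.1, 0.2, -2.8]
opening: 0.439
gripper_force: 60.5
```

Emit:
{"method": "servo_tool", "body": {
  "series": "2.6 0 0 0.05 0; 2.6 0 0 0.1 0; 2.6 0 0 0.15 0; 2.6 0 0 0.2 0; 2.6 0 0 0.25 0; 2.6 0 0 0.3 0; 2.6 0 0 0.3 0; 2.6 0 0 0.3 0; 2.6 0 0 0.3 0; 2.6 0 0 0.3 0"
}}

```text
time: 19.57
position: [452.0, -230.0, 72.4]
tool_rot: [-0.0, 0.999, -0.053, 0.0]
contact_force: [0.5, 1.1, -2.3]
opening: 0.439
gripper_force: 60.5
```

Emit:
{"method": "servo_tool", "body": {
  "series": "2.6 0 0 0.05 0; 2.6 0 0 0.1 0; 2.6 0 0 0.15 0; 2.6 0 0 0.2 0; 2.6 0 0 0.2 0; 2.6 0 0 0.2 0; 2.6 0 0 0.2 0; 2.6 0 0 0.2 0; 2.6 0 0 0.2 0; 2.6 0 0 0.2 0"
}}

```text
time: 20.4
position: [452.0, -230.1, 70.6]
tool_rot: [0.0, 0.999, -0.053, 0.0]
contact_force: [-3.7, 1.5, 5.6]
opening: 0.442
gripper_force: 61.0
```

On the floor; let go and rise.

Emit:
{"method": "servo_tool", "body": {
  "series": "3.9 0 0 0 0; 4.1 0 0 0 0; 4.3 0 0 0 0; 4.6 0 0 0 0; 5 0 0 0 0; 5.6 0 0 0 0; 6.4 0 0 0 0; 7.2 0 0 0 0; 8.2 0 0 0 0; 8.5 0 0 0 0"
}}

```text
time: 21.23
position: [452.0, -230.1, 70.3]
tool_rot: [-0.0, 0.999, -0.053, 0.0]
contact_force: [-0.2, -0.1, 0.6]
opening: 0.993
gripper_force: 0.0
```

Emit:
{"method": "servo_tool", "body": {
  "series": "8.5 0 0 -0.5 0; 8.5 0 0 -1.5 0; 8.5 0 0 -3 0; 8.5 0 0 -5 0; 8.5 0 0 -7 0; 8.5 0 0 -9 0; 8.5 0 0 -11 0; 8.5 0 0 -13 0; 8.5 0 0 -14 0; 8.5 0 0 -14 0"
}}

```text
time: 22.07
position: [453.2, -230.5, 213.3]
tool_rot: [0.001, 0.999, -0.053, 0.002]
contact_force: [0.2, -0.1, -0.2]
opening: 0.993
gripper_force: 0.0
```

Run:
```python
from h import *
go([452.2,-230,70],-96.1)
for n in('wrist','side'):
    s=snap(n,n+'5.png'); P=cloud(s)
    x,y,z=np.moveaxis(P,-1,0);hsv=cv2.cvtColor(s['pixels'],cv2.COLOR_RGB2HSV)
    m=(z>102)&(z<118)&(abs(x-452)<45)&(abs(y+230)<40)&(hsv[...,1]>90)&(hsv[...,0]>100)&(hsv[...,0]<130)
    p=P[m];print(n,len(p))
    if len(p)>20: print(cv2.minAreaRect(p[:,:2].astype(np.float32)),np.median(p[:,2]),np.linalg.lstsq(np.c_[p[:,:2]-[452,-230],np.ones(len(p))],p[:,2],rcond=None)[0])
cv2.imwrite('pics/e.png',cv2.resize(load('wrist')['pixels'],(512,384))[...,::-1])
```

```text
shift [-0.17 -0.06 14.33] turn 0.001 tooly yaw -96.03 tilt [ 0.0041 -0.0022] pos [ 453.2 -230.5  213.3] q [ 0.7   0.07 -0.33  1.82  0.03  1.25 -1.31] t 22.0667 open 0.993 F [ 0.2 -0.1 -0.2] 0.0
wrist 2717
((452.37091064453125, -229.56405639648438), (37.977455139160156, 58.112361907958984), 83.86674499511719) 110.12895998976398 [-9.70084421e-03  2.25307360e-03  1.10006931e+02]
side 460
((451.4399719238281, -230.94998168945312), (37.7486457824707, 56.99412536621094), 83.78106689453125) 109.89991507292986 [1.80129776e-02 9.88078305e-05 1.09729504e+02]
```

View pics/e.png

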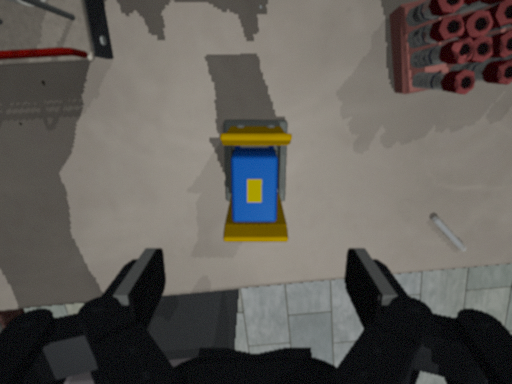

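The case sits at (255,187) between the yellow plates at (256,137) and (256,235). It is level, with its top at 110 mm, which means it is fully down.

```bash
python3 -c "
from h import *
print(robot.hand_in())"
```

```text
the job is handed in; nothing more can be done
None
```

The slide case stands upright, let go and fully down in the carrier, about centred between the end plates. It stood free on the bare bench on the way, and the job was handed in at about 22 s (no verdict came back).

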